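# Free the ratchet pawl and lower the keeper arm

### The arm

A 6-joint arm with a two-finger parallel gripper is mounted at the origin on a cart in front of the work surface, level with it; the furniture and walls round the work are solid. World frame = base frame: x ahead of the robot, y to its left, z up, the work surface at z = 0. Lengths are in m, angles in degrees, forces in N, time in s.
With the tool pointing down it reaches from about 0.4 to 0.825 m from the base axis. Payload 7 kg.
Tool frame: the origin (TCP) lies midway between the tips of the shut fingers; the grasp point (between the pads) lies hold_point_z behind it (hold_point_z is the distance from the TCP to the grasp point, in m); z points along the fingers, y is the line along which they close (so a half turn about z gives the same grasp; the last joint's range is limited). The gripper opens to 88 mm and grips with 3 to 60 N. Pads are 19 mm wide; open, the fingers measure 130 mm over their backs; the gripper's body (78 mm by 193 mm) begins 47 mm behind the grasp point.
Start: joints at [-55.915, 20.546, 0.682, 0, -70.136, -16.507], TCP at [0.204, -0.643, 0.227] pointing down, gripper open.
Joint ranges: [-176.03, 176.03], [-82.01, 121.73], [-58.28, 71.71], [-173.87, 95.51], [-174.79, -0.11], [-173.66, 173.66]. Speed limits (degrees/s): [136.94, 136.94, 172.46, 180, 180, 180].

### API

Orientations are given as [roll, pitch, yaw] about the fixed x, y, z axes, in that order (R = Rz(yaw) Ry(pitch) Rx(roll)).
In Python, from plant import * gives the robot as it stands.
- The arm moves only by the tool step_arm, never from a script. Its argument "steps" is a list that holds one entry, the list of rows, each a list of 6 numbers: the shift along the tool's x, y, z scaled (see below), then the turn, a rotation vector about the tool's x, y, z scaled (see below). In form: [[[tx, ty, tz, wx, wy, wz], ...]]. A call has 1 to 20 rows; each row is the pose to reach, as a shift and turn from the pose commanded when the call began, along the tool's axes at that moment; what a row does not reach only later rows make up. The controller multiplies each number of a shift by 100 mm and each number of a turn by 0.5 rad. A row lasts 1/10 s, in which the tool goes at most 50 mm and 8.59 degrees, less where a joint would pass 70% of its speed; a pose out of reach is approached as far as the arm can. A call with a number of a shift or a turn outside -1 to 1 is refused whole. A call with a gripper value outside its range is refused whole. "jaw" is the closure in counts, from 0 (fully open) to 255 (shut), set as the call begins (left out, the last holds). The fingers move at their own pace and stop on an object; the grip force is fixed at half the most. Time passes only in rows, so rows that repeat a pose let the fingers close. It gives the time, the measured TCP pose, the force, the opening and the grip force at its end, in the units of the state.
- get_obs(): the state, without advancing time (a new reading comes with each control period).
- snapshot(name): name is "scene" or "side" or "wrist"; returns (picture, depth): 400x640x3 uint8, red, green, blue; 400x640 float32, m along the optical axis (not along the pixel's ray), 0 where there is no reading.
- calibration(name): a dict with "mtx" (3x3 intrinsics, pixels), "rvec" (rotation vector, rad) and "tvec" (3), from world to camera coordinates, as OpenCV has them. Camera axes: x right, y down, z forward; pixel columns grow to the right and rows downward; lengths in m; the calibration is good to about 2 mm. The wrist camera is an equidistant fisheye: a pixel r from the principal point sees the ray r / f radians off the axis. A picture is of the moment at which its call begins: read the wrist's pose just before it. calibration takes no time and is no camera call; for the wrist camera it gives the pose at the moment of the call.
- close_job(): hands the job in; it is judged then, once.
The state is a dict: "clock": time; "joint_pos": joint angles; "qvel": joint speeds; "tau": joint torques, N m; "tool_pos": TCP position; "orientation": TCP orientation; "force": force on the tool from outside, world axes, zero at the start; "moment": the same for the moment, N m; "opening": finger opening in m; "gripper_force": force on a finger pad.
Only numpy, scipy, OpenCV 4.12 (cv2) and the standard library are available. Lean on these libraries where they do the work, as an engineer would, in place of code of your own. Each camera call takes 0.05 s, during which the arm holds its last target. There are 200 camera calls.

### The job

The black power module is in its nest and has to be secured. On the ratchet fixture, press the red thumb plate down to throw the pawl clear of the ratchet teeth (it stays where you leave it), then push the raised blue arm down by its yellow pad, past the teeth, all the way to its stop, so that its foot stands over the module. Do not force the arm while the pawl is still locked, do not pick up or shift the module or the things lying round the fixture, and finish with the pawl still thrown clear and the hand away.

Things in the scene. Friction and masses are not known exactly. Their poses are not given: they have to be found in the camera images.
- fixture: Ratchet keeper fixture, fixed to the bench: light grey base plate 120 (x) x 300 (y) x 12 mm thick; origin at the centre of its underside, z up. The arm and the pawl both swing in planes parallel to its y-z plane, about axes along its x. Two dark cheeks (x = -27 to 27 mm, y = -55 to -5 mm, up to z = 100 mm) carry the arm; the toothed wheel and the pawl lie in one plane at x = -33 mm, on the -x side of the cheeks. The nest for the module is at y = 120 mm.
- keeper_arm (a joint): The blue arm's hinge, rad: 0 = fully raised (60 degrees above level, pointing to fixture +y and up), 1.047 = level, down on its hard stop. It starts between 0.08 and 0.26. With the pawl engaged a tooth stops it at about 0.30 (it gives springily by up to 0.1 more if pushed with 40 N); with the pawl clear it turns the whole way. Stiff friction hinge: needs about 4 N at the pad, stays where it is left and does not spring back.
- keeper_hinge (a point): Axis of the blue arm: at (0, -30, 75) mm in the fixture's frame, axis along fixture x; does not move. The bar is 20 mm wide, 10 mm thick (5 mm either side of the axis) and reaches 168 mm from it.
- keeper_pad (a point): Centre of the upper face of the yellow push pad (36 x 36 mm) on the arm; 150 mm along the arm from the hinge axis and 11 mm above the arm's centre line; moves and tilts with the arm. Its z axis is the pad's outward normal, its y axis points along the arm away from the hinge. With the arm level it lies at z = 86 mm; a foot hangs below it, its tip 36 mm above the bench, 2 to 3 mm over the module.
- pawl (a joint): The pawl's hinge, rad: 0 = hook fully engaged in the teeth, 0.36 = thrown fully clear (hard stop). The hook leaves the teeth at about 0.17. Pressing the red plate down makes it grow. Friction pivot: needs about 3 N on the plate, stays where it is left, no spring.
- pawl_pad (a point): Centre of the upper face of the red thumb plate (34 x 34 mm, level when engaged, 60 mm above the bench); it lies 55 mm to fixture -y of the pawl's axis and 30 mm above it, and moves with the pawl: fully pressed it is about 21 mm lower, 7 mm further to -y and tilted by 0.36 rad. Free space all round it and 40 mm below it.
- pawl_hinge (a point): Axis of the pawl: at (-33, -60, 30) mm in the fixture's frame, along fixture x; does not move.
- power_module: Loose black inline power module, 26 x 74 x 22 mm, lying in the nest on the fixture's base (long side along fixture x), 8 mm walls round it; origin at the centre of its underside. Must stay in the nest.
- screw_jar: Loose small jar of screws with a white cap, 46 mm across, 54 mm tall, behind the fixture; origin under its centre. Leave alone.
- flux_bottle: Loose amber flux bottle with a black needle cap, 34 mm across, 98 mm tall, behind the fixture; origin under its centre. Leave alone.
- screwdriver: Loose red-handled screwdriver, 153 mm long, 18 mm thick, lying before the fixture; origin under its centre. Leave alone.
- usb_stick: Loose black USB stick, 17 x 51 x 9 mm, before the fixture near the nest; origin under its centre. Leave alone.
- tape_roll: Loose roll of green tape, 72 mm across, 24 mm high, lying off the fixture's -y end; origin under its centre. Leave alone.
- adapter: Loose small metal coaxial adapter, 11 x 32 x 10 mm, before the fixture near the pawl's end; origin under its centre. Leave alone.
There are look-alikes about, which are no part of the job. What is shaped like the power_module but green or turquoise is not meant.

How it is judged (in metres and radians):
On the way, in this order (a step that is already met when the one before it is completed fails the run):
1. the pawl is thrown clear of the teeth while the arm is still up (value of joint pawl above 0.22 rad and value of joint keeper_arm below 0.45 rad), for 0.2 s.
2. the arm is pushed down to its stop (value of joint keeper_arm above 0.99 rad), for 0.2 s.
At the end, for the whole second after the job is handed in: The arm is down within 0.057 rad (3 degrees) of its stop (joint above 0.99), the pawl is still clear (joint above 0.22), the module lies still in its nest under the foot, within 10 mm of where it was, and no bystander is more than 30 mm from where it stood (value of joint keeper_arm above 0.99 rad and value of joint pawl above 0.22 rad and not (distance of power_module from where it was at the start of the episode above 0.01 m) and horizontal distance between power_module and keeper_pad below 0.015 m and linear speed of power_module below 0.01 m/s and not (distance of screw_jar from where it was at the start of the episode above 0.03 m) and not (distance of flux_bottle from where it was at the start of the episode above 0.03 m) and not (distance of screwdriver from where it was at the start of the episode above 0.03 m) and not (distance of usb_stick from where it was at the start of the episode above 0.03 m) and not (distance of tape_roll from where it was at the start of the episode above 0.03 m) and not (distance of adapter from where it was at the start of the episode above 0.03 m)); the robot touches nothing.
It fails at once if the fixture is pressed with more than 40 N while its pawl is still locked (value of joint pawl below 0.12 rad and contact force between the fingers and fixture above 40 N).
It fails at once if the module is lifted or shifted by more than 10 mm (distance of power_module from where it was at the start of the episode above 0.01 m).
It fails at once if a thing lying round the fixture is lifted or moved by more than 30 mm (distance of any of screw_jar, flux_bottle, screwdriver, usb_stick, tape_roll, adapter from where it was at the start of the episode above 0.03 m).
It also fails if it takes over 51 s, if anything falls off the work surface, if the arm or the gripper's body presses on something with over 40 N, if the wrist force passes 120 N, or if a joint passes its speed limit or range.

## Working session

There is one attempt and no reset: what is moved stays moved. The work goes in short steps, Python scripts to look and compute and a tool call to move; the robot and the scene stay as the last step left them, time stands still between calls to the robot, and variables do not carry over. Pictures are saved under pics/ and viewed, at most 10 in all, crops included, and the job is handed in when it is done.

Besides the shell and the picture viewer there is one more tool, called after "Request:" as a command line: name --argument value ..., lists and objects as JSON in quotes. step_arm: Moves the arm, as the interface text tells. Its arguments: {"type":"object","properties":{"steps":{"type":"array","items":{"type":"array","items":{"type":"array","items":{"type":"number","minimum":-1,"maximum":1}}}},"jaw":{"type":"number"}},"required":["steps"]}

```bash
mkdir -p pics; ls
cat > h.py <<'E'
from plant import *
import numpy as np, cv2
from scipy.spatial.transform import Rotation as R
def save(n,p,crop=None,s=1):
    if crop: a,b,c,d=crop; p=p[b:d,a:c]
    p=cv2.resize(p,None,fx=s,fy=s,interpolation=cv2.INTER_CUBIC)
    cv2.imwrite('pics/'+n+'.png',p[:,:,::-1])
def world(name,u,v,d,c=None):
    c=c or calibration(name); K=np.array(c['mtx'])
    p=np.array([(u-K[0,2])/K[0,0],(v-K[1,2])/K[1,1],1])*d
    Rm=cv2.Rodrigues(np.array(c['rvec'],float))[0]
    return Rm.T@(p-np.array(c['tvec']).ravel())
E
python3 - <<'E'
from h import *
o=get_obs(); print(o)
for n in('scene','side'):
    p,d=snapshot(n); save(n+'0',p); np.savez('pics/'+n+'0',p=p,d=d); print(n,calibration(n))
E
```

```text
pics
{'clock': 0.0, 'joint_pos': array([-5.59156875e+01,  2.05915874e+01,  6.35175515e-01, -1.98540838e-02,
       -7.01374242e+01, -1.65054575e+01]), 'qvel': array([ 0.05968781,  0.01542237,  0.00115822,  0.06046949, -0.09677949,
       -0.00943367]), 'tau': array([ 2.39204292e-04, -5.82720137e+01,  2.93059820e+01,  6.99726328e+00,
        6.93379756e-03, -2.45358196e-04]), 'tool_pos': array([ 0.20367229, -0.64302839,  0.22563247]), 'orientation': array([ 1.79904728e+02, -8.76684120e-03, -1.62427899e+02]), 'force': array([0.29515415, 0.40827759, 0.35655201]), 'moment': array([-0.05910549, -0.0290242 ,  0.05145569]), 'gripper_force': 0.0, 'opening': 0.08750045669878614}
scene {'mtx': array([[500.09506414,   0.        , 320.81178424],
       [  0.        , 500.09506414, 200.20802426],
       [  0.        ,   0.        ,   1.        ]]), 'rvec': array([ 0.6728758, -2.5116066,  1.3043846]), 'tvec': array([0.35278722, 0.36590847, 0.69357541])}
side {'mtx': array([[408.52929822,   0.        , 315.04209393],
       [  0.        , 408.52929822, 205.77287329],
       [  0.        ,   0.        ,   1.        ]]), 'rvec': array([ 0.51076637, -2.54654355,  1.44399539]), 'tvec': array([0.39861299, 0.32539428, 0.65271011])}
```

View pics/scene0.png

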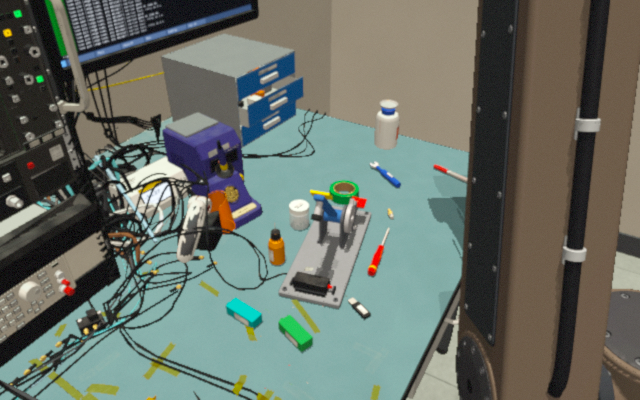

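View pics/side0.png

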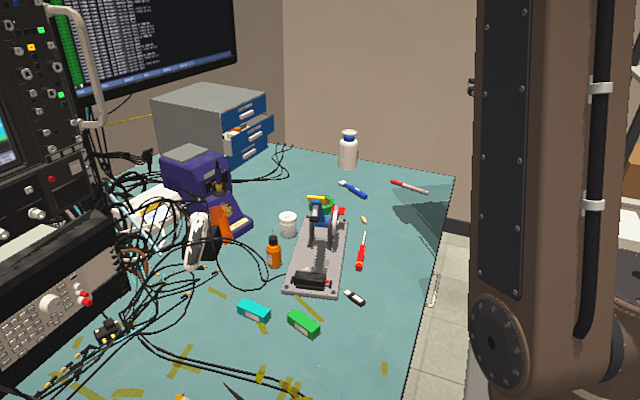

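Scene: fixture plate spans about (283,292)–(370,212). Black module is at (312,284) in its nest, yellow pad near (320,194), red thumb plate near (360,202). Look-alikes: for the module, turquoise (243,312), green (295,332) and the USB stick (359,308); for the red plate, the screwdriver (375,265) and the red pen (447,172). By the description I choose the plate at (360,202), next to the toothed wheel. I'll check that in a close crop.

Run:
```python
from h import *
z=np.load('pics/scene0.npz'); save('crop',z['p'],(270,170,400,315),4)
c=calibration('scene')
d=z['d']
for u,v in [(283,292),(345,303),(312,284),(320,194),(360,202),(340,250),(335,193),(375,265),(359,308)]:
    print(u,v,d[v,u],world('scene',u,v,d[v,u],c).round(3))
```

```text
283 292 0.94120336 [ 0.524 -0.061  0.013]
345 303 0.93383366 [ 0.414 -0.104  0.002]
312 284 0.93027246 [ 0.477 -0.089  0.033]
320 194 0.87081254 [ 0.488 -0.137  0.204]
360 202 1.099753 [ 0.5   -0.336  0.06 ]
340 250 1.0418755 [ 0.488 -0.222  0.012]
335 193 1.1948556 [ 0.59  -0.388  0.022]
375 265 1.0019659 [ 0.405 -0.215  0.014]
359 308 0.91388863 [ 0.384 -0.1    0.009]
```

View pics/crop.png

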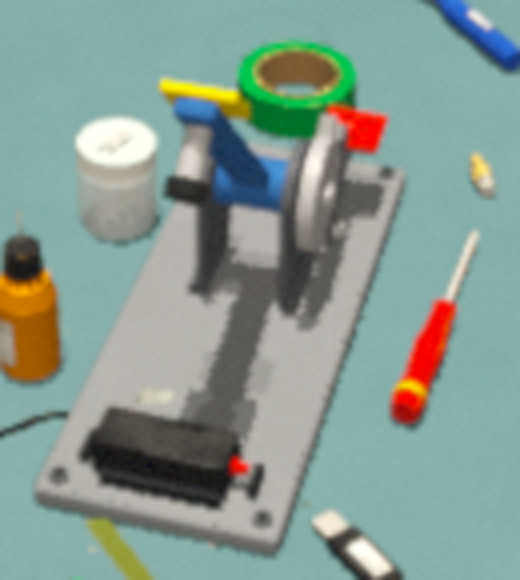

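The crop confirms the choice: red thumb plate at crop (363,128), behind the toothed wheel, yellow pad on the blue arm at (205,97), black module in the nest at (165,455). Plate corners at crop (37,492), (275,550), (405,172).

Run:
```python
from h import *
z=np.load('pics/scene0.npz'); c=calibration('scene')
Rm=cv2.Rodrigues(c['rvec'])[0]; cam=-Rm.T@c['tvec']; print('cam',cam)
def ray(u,v,h):
    p=world('scene',u,v,1,c)-cam; return cam+p*(h-cam[2])/p[2]
A,B,C=[ray(270+u/4,170+v/4,.012) for u,v in((37,490),(275,547),(405,172))]
print(A,B,C,np.linalg.norm(A-B),np.linalg.norm(B-C)); 
ctr=(A+C)/2; print('ctr',ctr,'yawY',np.degrees(np.arctan2(*(B-C)[1::-1])),'yawX',np.degrees(np.arctan2(*(A-B)[1::-1])))
for n in('scene','side'):
    z=np.load(f'pics/{n}0.npz');c=calibration(n);p=z['p'].astype(int);d=z['d']
    K=c['mtx'];v,u=np.mgrid[:400,:640]
    P=np.stack([(u-K[0,2])/K[0,0]*d,(v-K[1,2])/K[1,1]*d,d],-1)-c['tvec'];W=P@cv2.Rodrigues(c['rvec'])[0]
    x,y,h=W[...,0],W[...,1],W[...,2]
    reg=(d>0)&(x>.38)&(x<.6)&(y>-.42)&(y<-.02)
    pl=reg&(abs(h-.012)<.003)&(np.ptp(p,axis=2)<25)
    pts=W[pl][:,:2].astype(np.float32); r=cv2.minAreaRect(pts); print(n,'plate',r,len(pts))
    red=reg&(p[...,0]>150)&(p[...,1]<70)&(p[...,2]<70)&(h>.035)
    print('red',red.sum(),np.median(W[red],0),W[red].min(0),W[red].max(0))
    ye=reg&(p[...,0]>150)&(p[...,1]>130)&(p[...,2]<90)&(h>.1)
    print('yel',ye.sum(),np.median(W[ye],0),W[ye].min(0),W[ye].max(0))
```

```text
cam [0.13245438 0.48616045 0.69677724]
[ 0.52967929 -0.05716957  0.012     ] [ 0.41594126 -0.08186091  0.012     ] [ 0.48673198 -0.37220897  0.012     ] 0.1163872836346235 0.2988533463663087
ctr [ 0.50820563 -0.21468927  0.012     ] yawY 103.70214015283085 yawX 12.248263724020338
scene plate ((0.5135271549224854, -0.21371811628341675), (0.2148989886045456, 0.31012842059135437), 11.547258377075195) 3774
red 81 [ 0.50013868 -0.33909815  0.05955427] [ 0.48689342 -0.35379784  0.05669082] [ 0.52522651 -0.3184287   0.06220816]
yel 59 [ 0.49280554 -0.14099927  0.20311711] [ 0.47611635 -0.14816415  0.19924325] [ 0.50887019 -0.13530902  0.20639991]
side plate ((0.5064045786857605, -0.23186331987380981), (0.20305602252483368, 0.33394747972488403), 9.288414001464844) 2823
red 46 [ 0.49565707 -0.33213426  0.05950998] [ 0.48659432 -0.35132049  0.05518686] [ 0.52262762 -0.25834897  0.09915708]
yel 44 [ 0.48756316 -0.14262747  0.20206203] [ 0.47376887 -0.14959915  0.19645694] [ 0.5076423  -0.13786546  0.20410097]
```

```bash
cat >> h.py <<'E'
YAW=np.radians(13.3); C0=np.array([.5085,-.2145,0])
RF=R.from_euler('z',YAW)
def fx(x,y,z): return C0+RF.apply(np.array([x,y,z])/1000)
def plan(p,yaw,n):
    "successive calls (scaled shift, turn about tool z) from the measured pose to p, tool down, given yaw (deg)"
    o=get_obs(); q=np.array(o['tool_pos']); y0=o['orientation'][2]; dy=(yaw-y0+180)%360-180
    for i in range(n):
        T=R.from_euler('xyz',[180,0,y0+dy*i/n],degrees=True)
        print(i,(T.inv().apply((p-q)/n)*10).round(3),round(-np.radians(dy/n)*2,3))
E
python3 - <<'E'
from h import *
t=fx(-33,-118,120); t[2]=.2256; print(t); plan(t,-76.7,4)
E
```

```text
[ 0.50353097 -0.33692675  0.2256    ]
0 [-0.946  0.503  0.   ] -0.748
1 [-1.064  0.123  0.   ] -0.748
2 [-1.036 -0.274  0.   ] -0.748
3 [-0.864 -0.634  0.   ] -0.748
```

Request:
step_arm --steps '[[[-0.95,0.5,0,0,0,-0.75],[-0.95,0.5,0,0,0,-0.75],[-0.95,0.5,0,0,0,-0.75],[-0.95,0.5,0,0,0,-0.75]]]' --jaw 255

```text
clock: 0.5
tool_pos: [0.2806, -0.5659, 0.2266]
orientation: [180.0, 0.0, -140.7]
force: [-0.1, -0.5, 1.0]
opening: 0.0608
gripper_force: 0.0
```

Request:
step_arm --steps '[[[-1,0.12,0,0,0,-0.75],[-1,0.12,0,0,0,-0.75],[-1,0.12,0,0,0,-0.75],[-1,0.12,0,0,0,-0.75]]]'

```text
clock: 0.9
tool_pos: [0.3498, -0.4946, 0.2264]
orientation: [180.0, -0.0, -119.4]
force: [0.2, 0.1, -0.2]
opening: 0.0287
gripper_force: 0.0
```

Request:
step_arm --steps '[[[-1,-0.27,0,0,0,-0.75],[-1,-0.27,0,0,0,-0.75],[-1,-0.27,0,0,0,-0.75],[-1,-0.27,0,0,0,-0.75]]]'

```text
clock: 1.3
tool_pos: [0.4221, -0.4212, 0.2263]
orientation: [180.0, 0.0, -98.1]
force: [-0.6, 0.2, 0.7]
opening: 0.0009
gripper_force: 0.0
```

Run:
```python
from h import *
o=get_obs();print(o['clock'],o['tool_pos'],o['orientation'],o['force'],o['opening'],o['joint_pos'])
t=fx(-33,-118,120); plan(t,-76.7,1)
c=calibration('wrist');print({k:c[k] for k in c})
p,d=snapshot('wrist'); save('w1',p); np.savez('pics/w1',p=p,d=d)
```

```text
1.3 [ 0.42213349 -0.42118487  0.22628705] [ 1.79967657e+02  5.38840798e-03 -9.80917364e+01] [-0.55640181  0.24339073  0.65196171] 0.0009201015584462023 [-2.61700487e+01  1.32268342e+01 -9.63711587e+00  5.33206587e-03
 -6.71684688e+01  1.80762435e+01]
0 [-0.949 -0.687  1.063] -0.747
{'mtx': array([[309.70691629,   0.        , 314.42942506],
       [  0.        , 309.70691629, 208.57984518],
       [  0.        ,   0.        ,   1.        ]]), 'rvec': array([-0.21542812, -3.07754   , -0.46684188]), 'tvec': array([0.47752203, 0.30541513, 0.49709445])}
```

View pics/w1.png

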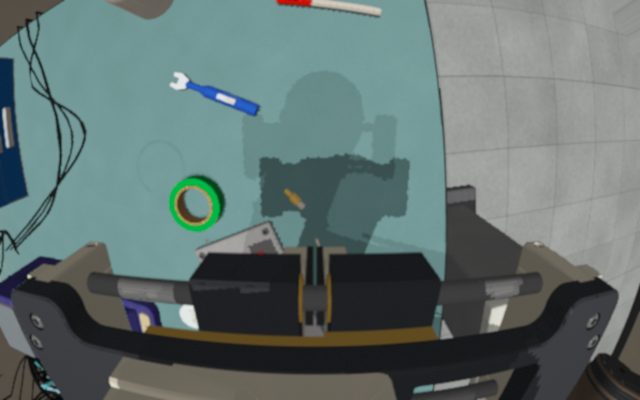

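Wrist view: tape roll (195,203), adapter (293,198), end of the base plate (245,243), tool shadow; the fixture itself is hidden behind the gripper. Continuing to above the red plate.

Request:
step_arm --steps '[[[-0.95,-0.69,0,0,0,-0.75],[-0.95,-0.69,0,0,0,-0.75],[-0.95,-0.69,0,0,0,-0.75],[-0.95,-0.69,0.5,0,0,-0.75],[-0.95,-0.69,1,0,0,-0.75],[-0.95,-0.69,1,0,0,-0.75],[-0.95,-0.69,1,0,0,-0.75]]]'

```text
clock: 2.05
tool_pos: [0.5027, -0.3381, 0.1269]
orientation: [179.9, 0.0, -76.7]
force: [0.7, 1.0, 1.4]
opening: 0.0001
gripper_force: 0.0
```

Run:
```python
from h import *
o=get_obs();print(o['tool_pos'],o['orientation'],o['force'])
plan(fx(-33,-118,68),-76.7,1)
p,d=snapshot('scene'); a=cv2.resize(p[140:260,270:430],None,fx=4,fy=4,interpolation=2)
save('s2',a)
c=calibration('scene')
for h in (0,.06): print(cv2.projectPoints(np.array([[*o['tool_pos'][:2],o['tool_pos'][2]-h]]),c['rvec'],c['tvec'],c['mtx'],None)[0].ravel())
for q in [(-50,-132,60),(-16,-132,60),(-16,-98,60),(-50,-98,60),(-33,-115,60)]:
  print(q,(cv2.projectPoints(fx(*q)[None],c['rvec'],c['tvec'],c['mtx'],None)[0].ravel()-[270,140])*4)
```

```text
[ 0.50272154 -0.33808141  0.12693386] [ 1.79878285e+02  7.43475146e-03 -7.67021956e+01] [0.65999017 0.99039815 1.44316236]
0 [-0.009 -0.011  0.589] -0.0
[361.03624826 175.65014959]
[359.61542175 198.75195666]
(-50, -132, 60) [391.195948   237.13931811]
(-16, -132, 60) [331.48599406 226.90769031]
(-16, -98, 60) [316.87079886 260.96846094]
(-50, -98, 60) [377.94699416 271.69772033]
(-33, -115, 60) [354.3523234  248.95163201]
```

View pics/s2.png

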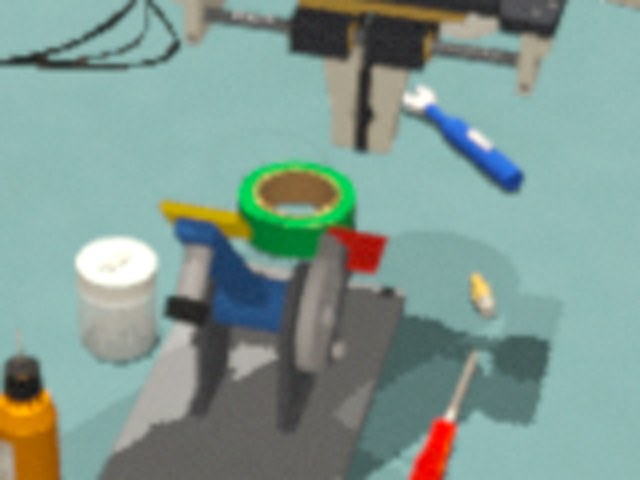

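The red plate's visible corners at crop (387,237) and (377,272) match the predicted (391,237) and (378,272), about 1 mm off. Fingers are above it. Descending.

Request:
step_arm --steps '[[[0,0,0.3,0,0,0],[0,0,0.55,0,0,0],[0,0,0.6,0,0,0],[0,0,0.63,0,0,0],[0,0,0.66,0,0,0],[0,0,0.69,0,0,0],[0,0,0.72,0,0,0],[0,0,0.75,0,0,0],[0,0,0.75,0,0,0]]]'

```text
clock: 3.0
tool_pos: [0.5053, -0.3376, 0.0528]
orientation: [-179.8, -0.2, -76.4]
force: [1.2, -4.2, 4.2]
opening: 0.0005
gripper_force: 2.2
```

Request:
step_arm --steps '[[[0,0,0.03,0,0,0],[0,0,0.06,0,0,0],[0,0,0.08,0,0,0],[0,0,0.08,0,0,0]]]'

```text
clock: 3.4
tool_pos: [0.5056, -0.338, 0.045]
orientation: [-179.8, -0.2, -76.4]
force: [1.6, -6.7, 4.5]
opening: 0.0003
gripper_force: 3.1
```

Request:
step_arm --steps '[[[0,0,0.02,0,0,0],[0,0,0.03,0,0,0],[0,0,0.03,0,0,0]]]'

```text
clock: 3.7
tool_pos: [0.5059, -0.3384, 0.0434]
orientation: [-179.8, -0.3, -76.4]
force: [-0.9, -6.1, 14.0]
opening: 0.0008
gripper_force: 7.4
```

The force jump to 14 N at the expected height means the pawl is on its stop. Lifting and checking.

Request:
step_arm --steps '[[[0,0,-0.2,0,0,0],[0,0,-0.6,0,0,0],[0,0,-1,0,0,0],[0,0,-1,0,0,0]]]'

```text
clock: 4.1
tool_pos: [0.5065, -0.3376, 0.1465]
orientation: [-179.6, -0.3, -76.4]
force: [0.3, 1.1, 0.1]
opening: 0.0005
gripper_force: 0.0
```

Request:
step_arm --steps '[[[0,0,-0.5,0,0,0],[0,0,-1,0,0,0],[0,0,-1,0,0,0],[0,0,-1,0,0,0]]]'

```text
clock: 4.5
tool_pos: [0.504, -0.3362, 0.2419]
orientation: [-179.8, -0.0, -76.5]
force: [0.1, 0.3, -1.1]
opening: 0.0004
gripper_force: 0.0
```

Run:
```python
from h import *
o=get_obs();print(o['tool_pos'],o['orientation'],o['force'])
p,d=snapshot('scene'); np.savez('pics/s3',p=p,d=d)
save('s3',p,(300,165,400,240),7)
c=calibration('scene')
pr=lambda q:((cv2.projectPoints(fx(*q)[None],c['rvec'],c['tvec'],c['mtx'],None)[0].ravel()-[300,165])*7).round()
for a in (0,.1,.22,.36):
  s,k=np.sin(a),np.cos(a)
  print(a,[pr((-50,-60+y*k+30*s,30+y*s+30*k)) for y in(-72,-38)])
for e in (45,48,50,52,55):
  s,k=np.sin(np.radians(e)),np.cos(np.radians(e))
  print(e,1.0472-np.radians(e),[pr((x,-30+168*k-11*s,75+168*s+11*k)) for x in(-18,18)])
```

```text
[ 0.50400216 -0.33618218  0.24189837] [-1.79839466e+02 -4.47347855e-02 -7.64836672e+01] [ 0.13790127  0.2644221  -1.08920906]
0 [array([475., 240.]), array([451., 300.])]
0.1 [array([471., 265.]), array([448., 317.])]
0.22 [array([466., 297.]), array([445., 338.])]
0.36 [array([459., 337.]), array([440., 364.])]
45 0.26180183660255163 [array([201., 223.]), array([ 62., 199.])]
48 0.20944195904272167 [array([209., 190.]), array([ 70., 166.])]
50 0.17453537400283514 [array([214., 168.]), array([ 76., 145.])]
52 0.1396287889629485 [array([219., 146.]), array([ 82., 123.])]
55 0.08726891140311865 [array([228., 115.]), array([90., 92.])]
```

View pics/s3.png

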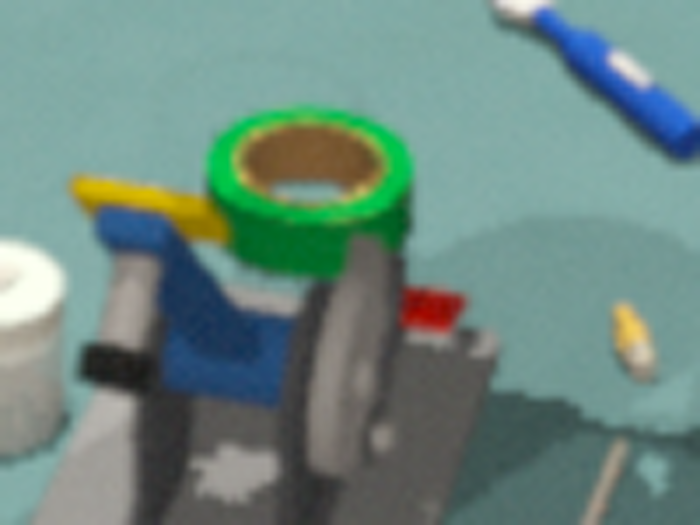

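Red plate is now lower, at crop (435,308). Its far corner at (467,292) suggests only about 0.2 rad, so I'll check with depth.

Run:
```python
from h import *
for n in ('scene','side'):
    c=calibration(n)
    p,d=snapshot(n); p=p.astype(int); K=c['mtx'];v,u=np.mgrid[:400,:640]
    P=np.stack([(u-K[0,2])/K[0,0]*d,(v-K[1,2])/K[1,1]*d,d],-1)-c['tvec'];W=(P@cv2.Rodrigues(c['rvec'])[0]-C0)
    W=RF.inv().apply(W.reshape(-1,3)).reshape(W.shape)*1000
    red=(p[...,0]>130)&(p[...,1]<60)&(p[...,2]<60)&(abs(W[...,0]+33)<30)&(abs(W[...,1]+118)<30)
    for q,m in zip(W[red].round(),np.argwhere(red)): print(n,m,q)
```

```text
scene [207 361] [ -36. -132.   36.]
scene [207 362] [ -38. -133.   36.]
scene [207 363] [ -40. -132.   37.]
scene [207 364] [ -43. -132.   37.]
scene [208 360] [ -36. -121.   41.]
scene [208 361] [ -38. -122.   41.]
scene [208 362] [ -40. -124.   39.]
scene [208 363] [ -42. -123.   41.]
scene [208 364] [ -43. -130.   36.]
scene [209 358] [ -33. -111.   44.]
scene [209 359] [ -35. -114.   43.]
scene [209 360] [ -38. -112.   45.]
scene [209 361] [ -39. -118.   41.]
scene [209 362] [ -42. -115.   43.]
scene [209 363] [ -43. -120.   40.]
scene [209 364] [ -45. -121.   40.]
scene [210 358] [ -33. -112.   41.]
scene [210 359] [ -37. -103.   48.]
scene [210 360] [ -38. -110.   43.]
scene [210 361] [ -40. -111.   43.]
scene [210 362] [ -42. -112.   43.]
scene [210 363] [ -45. -109.   46.]
scene [210 364] [ -47. -113.   43.]
scene [211 360] [ -39. -106.   44.]
scene [211 361] [ -41. -110.   42.]
scene [211 362] [ -43. -108.   43.]
scene [211 363] [ -45. -110.   42.]
side [215 340] [ -39. -118.   43.]
side [217 339] [ -37. -109.   42.]
side [217 340] [ -39. -109.   43.]
side [217 341] [ -42. -111.   42.]
side [217 342] [ -45. -109.   43.]
side [217 343] [ -47. -111.   43.]
side [218 341] [ -42. -109.   40.]
side [218 342] [ -45. -109.   41.]
```

Depth shows the plate at y≈-122, z≈40 and tilted: fully pressed (my overlay had a sign slip). The pad's top edge at crop (75,178)–(228,205) fits e≈47°, i.e. joint ≈0.23. Moving above the yellow pad.

Request:
step_arm --steps '[[[-0.3,-0.06,0,0,0,0],[-0.6,-0.12,0,0,0,0],[-0.86,-0.16,0,0,0,0],[-0.86,-0.16,0,0,0,0]]]'

```text
clock: 5.05
tool_pos: [0.4982, -0.2467, 0.2394]
orientation: [179.9, 0.1, -76.4]
force: [-0.1, -1.4, -0.1]
opening: 0.0005
gripper_force: 0.0
```

Request:
step_arm --steps '[[[-0.3,-0.06,0,0,0,0],[-0.6,-0.12,0,0,0,0],[-0.86,-0.16,0,0,0,0],[-0.86,-0.16,0,0,0,0],[-0.86,-0.16,0,0,0,0]]]'

```text
clock: 5.55
tool_pos: [0.4942, -0.1615, 0.2398]
orientation: [179.9, 0.0, -76.4]
force: [-0.1, -0.0, -0.5]
opening: 0.0002
gripper_force: 0.0
```

```bash
cat > st.py <<'E'
from h import *
o=get_obs();print(o['clock'],(RF.inv().apply(o['tool_pos']-C0)*1000).round(1),o['orientation'].round(1),o['force'].round(1))
E
python3 st.py
```

```text
5.55 [ -1.7  54.9 239.8] [179.9   0.  -76.4] [-0.1 -0.  -0.5]
```

Request:
step_arm --steps '[[[0,0,0.2,0,0,0],[0,0,0.4,0,0,0],[0,0,0.45,0,0,0],[-0.01,0,0.5,0,0,0],[-0.06,0,0.55,0,0,0],[-0.11,0,0.6,0,0,0],[-0.17,0,0.65,0,0,0],[-0.21,0,0.7,0,0,0],[-0.21,0,0.7,0,0,0]]]'

```text
clock: 6.45
tool_pos: [0.4894, -0.1405, 0.17]
orientation: [180.0, 0.0, -76.4]
force: [-0.5, -0.6, 0.5]
opening: 0.0006
gripper_force: 0.3
```

Request:
step_arm --steps '[[[-0.04,0,0.06,0,0,0],[-0.08,0,0.12,0,0,0],[-0.12,0,0.18,0,0,0],[-0.16,0,0.24,0,0,0],[-0.16,0,0.24,0,0,0]]]'

```text
clock: 6.95
tool_pos: [0.4856, -0.1251, 0.1457]
orientation: [180.0, 0.0, -76.5]
force: [-0.6, 0.2, -0.1]
opening: 0.0003
gripper_force: 0.0
```

```bash
python3 st.py
python3 - <<'E'
from h import *
p,d=snapshot('scene'); save('s4',p,(270,130,400,310),3.3)
E
```

```text
6.95 [ -1.8  92.2 145.7] [180.    0.  -76.5] [-0.6  0.2 -0.1]
```

View pics/s4.png

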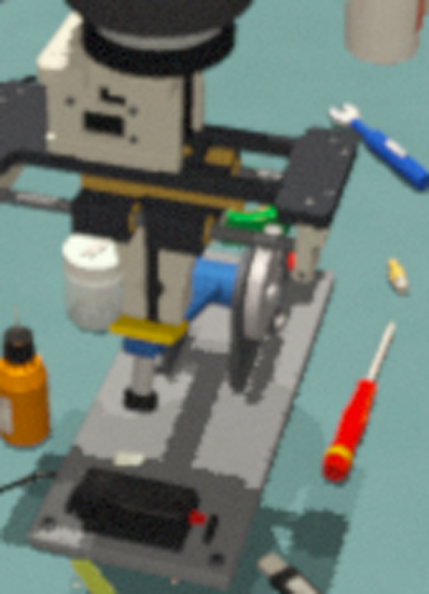

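The pad (150,330) is going down under the fingers, with the foot at (140,400) above the plate. Continuing along the arc.

Request:
step_arm --steps '[[[-0.04,0,0.08,0,0,0],[-0.08,0,0.16,0,0,0],[-0.11,0,0.24,0,0,0],[-0.13,0,0.32,0,0,0],[-0.15,0,0.4,0,0,0],[-0.16,0,0.48,0,0,0],[-0.17,0,0.54,0,0,0],[-0.18,0,0.58,0,0,0],[-0.18,0,0.58,0,0,0]]]'

```text
clock: 7.9
tool_pos: [0.481, -0.1081, 0.0877]
orientation: [179.9, 0.0, -76.5]
force: [-0.7, -0.4, 0.4]
opening: 0.0002
gripper_force: 0.0
```

Request:
step_arm --steps '[[[0,0,0.01,0,0,0],[0,0,0.02,0,0,0],[0,0,0.03,0,0,0],[0,0,0.03,0,0,0],[0,0,0.03,0,0,0]]]'

```text
clock: 8.4
tool_pos: [0.4811, -0.1081, 0.086]
orientation: [180.0, 0.0, -76.5]
force: [-4.1, 2.6, 8.5]
opening: 0.0005
gripper_force: 4.4
```

Request:
step_arm --steps '[[[0,0,0.01,0,0,0],[0,0,0.02,0,0,0],[0,0,0.02,0,0,0],[0,0,0.02,0,0,0]]]'

```text
clock: 8.8
tool_pos: [0.4813, -0.1081, 0.0856]
orientation: [-180.0, -0.0, -76.4]
force: [-10.0, 6.0, 27.3]
opening: 0.0006
gripper_force: 13.1
```

On the stop: 27 N, with z stalled at 85.6 mm against the expected 86. Retreating upward.

Request:
step_arm --steps '[[[0,0,-0.1,0,0,0],[0,0,-0.5,0,0,0],[0,0,-1,0,0,0],[0,0,-1,0,0,0]]]'

```text
clock: 9.2
tool_pos: [0.4854, -0.1084, 0.1902]
orientation: [-179.4, -0.2, -76.4]
force: [-0.1, -0.8, -1.4]
opening: 0.0006
gripper_force: 0.0
```

Request:
step_arm --steps '[[[0,0,-0.5,0,0,0],[0,0,-0.9,0,0,0],[0,0,-0.9,0,0,0],[0,0,-0.9,0,0,0],[0,0,-0.9,0,0,0]]]'

```text
clock: 9.7
tool_pos: [0.481, -0.1082, 0.2727]
orientation: [179.9, 0.0, -76.5]
force: [-0.1, 0.5, -0.1]
opening: 0.0001
gripper_force: 0.0
```

```bash
python3 st.py
python3 - <<'E'
from h import *
p,d=snapshot('scene'); save('s5',p,(260,150,420,320),3.5)
c=calibration('scene'); p=p.astype(int); K=c['mtx'];v,u=np.mgrid[:400,:640]
P=np.stack([(u-K[0,2])/K[0,0]*d,(v-K[1,2])/K[1,1]*d,d],-1)-c['tvec'];W=(P@cv2.Rodrigues(c['rvec'])[0]-C0)
W=RF.inv().apply(W.reshape(-1,3)).reshape(W.shape)*1000
for n,m in (('red',(p[...,0]>130)&(p[...,1]<60)&(p[...,2]<60)&(abs(W[...,0]+33)<30)&(abs(W[...,1]+118)<30)),
 ('yel',(p[...,0]>130)&(p[...,1]>110)&(p[...,2]<90)&(abs(W[...,0])<30)&(abs(W[...,1]-120)<35)&(W[...,2]>50))):
    print(n,m.sum(),np.median(W[m],0).round(1),W[m].min(0).round(),W[m].max(0).round())
E
```

```text
9.7 [ -2.3 109.8 272.7] [179.9   0.  -76.5] [-0.1  0.5 -0.1]
red 39 [ -38.  -115.8   41.5] [ -46. -135.   34.] [-28. -95.  63.]
yel 272 [  0.8 120.   86. ] [-17.  99.  80.] [ 19. 137.  89.]
```

View pics/s5.png

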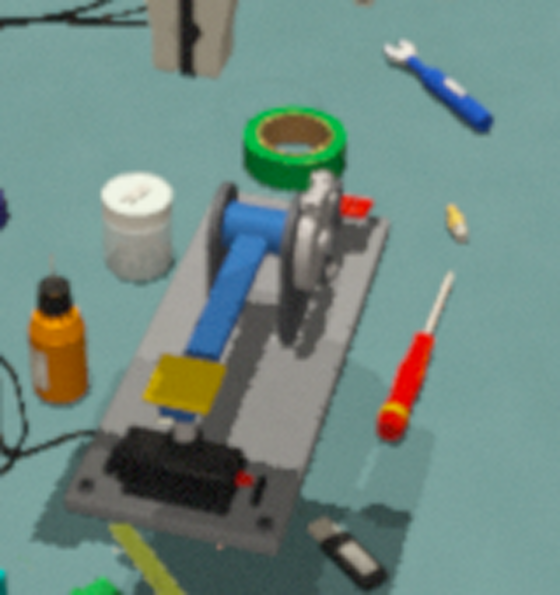

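The arm is level: the pad (185,385) measures z = 86 mm at y = 120 mm, with the foot over the module. The red plate (355,207) is still pressed at z ≈ 41 mm, nothing else has moved, and the hand is clear.

```bash
python3 -c "
from plant import *
print(close_job())"
```

```text
the job is handed in; nothing more can be done
None
```

The job is handed in: the pawl is thrown clear, the blue arm is down on its stop with its foot over the module, the module and the things around the fixture look undisturbed, and the hand is away. It took about 10 s of robot time, and the judge's verdict was not shown.

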